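# Seat the lens in the cafe spot lamp's three-point mount

## Task

Put the lens back into the spot lamp that lies face up on the counter: push the sprung plunger back with the lens flange, lower the lens onto the three rests, and let it slide forward under the two stud heads until both studs and the plunger bear on its rim and it lies flat and cannot rock. It is glass in a light mount, so work gently, never pressing or banging it hard against the studs, the rests or the plunger's stop; leave the other things on the counter where they are, and let go of the lens at the end.

Things in the scene. Friction and masses are not known exactly. Their poses are not given: they have to be found in the camera images.
- lens: lens in its cell, 120 to 195 g: round aluminium flange 68 mm across, 8 mm thick; centred on it an upright square black hood 40 x 40 mm (walls 3 mm), 28 mm tall, glass inside. Grip it by the hood, across either pair of sides. Origin: centre of the flange's flat underside; z up, x and y square to the hood's sides. The flange is round: its turn in the mount does not matter. Starts on a coaster.
- hood_top (a point): centre of the lens hood's open top, 36 mm above the underside of the flange
- coaster: fixed cork coaster, 96 mm across, 6 mm thick, under the lens at the start. Origin: centre of its underside
- lamp: fixed black spot lamp head on its back: drum 152 mm across, 40 mm tall, low yoke round its +x side. Origin: centre of its underside; z up, x from the plunger to the side between the studs. The three-point mount on its face (studs, plunger, rests, all together) is locked shifted along x by up to 9 mm either way: this shift is in no pose given here, feel for it (or see it).
- seat (a point): fixed on the lamp's axis 50 mm above its underside: where the seated lens's origin would be at shift 0. Three rests (stubs 8 mm across, tops at this height) stand 22 mm from the mount's centre at +40, -40, 180 degrees from the lamp's x. Home: flange on all rests, rim on both studs and plunger. Friction at the rim can hold the lens off a rest: press down lightly (about 6 N) before letting go.
- stud_left: origin: fixed on the lamp's face, 39.5 mm above its underside, below the left (+y of lamp) steel stud at shift 0. The stud stands 38 mm from the mount's centre at +40 degrees from the lamp's x, 8 mm across, with a head 16 mm across from 60.5 to 64 mm above the lamp's underside: the 8 mm flange fits under it with 2.5 mm to spare.
- stud_right: the right stud, a mirror copy at -40 degrees; origin as for the left. If the lens comes forward off to one side, only one stud bears and the lens may stick there by friction: feel the side push and ease it across until the push is even. All the mount's metal is polished (friction 0.2 to 0.3).
- plunger: brass sprung plunger; origin fixed on the lamp's face 58.5 mm to -x of its axis. Plate 18 mm wide, 49 to 80 mm above the lamp's underside; free face 31 mm from the mount's centre. Pressed to -x: 1.8 N at first + 0.6 N/mm, stop at 10.5 mm (8.1 N). Lens home: 3 mm in. The flange clears the stud heads going down from 8.1 mm in (6.7 N; 5.1 mm back of home), safest just at the stop.
- mug: bystander: white mug, 76 mm wide and 85 mm tall, origin under its centre
- tumbler: bystander: glass tumbler standing upside down, 68 mm wide at the foot and 95 mm tall, origin under its centre
- bowl: bystander: small white bowl, 90 mm wide and 45 mm tall, origin under its centre
- driver: bystander: black-handled screwdriver lying on the counter between the lamp and the coaster, about 200 mm long along its x, handle towards the robot
Not all that is in view belongs to the job. Leave any purple or red look-alike of the lens alone. Of the things that look like the lamp, take the one that is farthest to the robot's left at the start.

How it is judged:
By the outcome, as a careful person would: the job done as asked, in the order asked, and still so for the second after the job is handed in, with the robot touching nothing.
It also fails if it takes over 64 s, if anything falls off the work surface, if the arm or the gripper's body presses on something with over 40 N, if the wrist force passes 120 N, or if a joint passes its speed limit or range.

## Robot

A 6-joint arm with a two-finger parallel gripper is mounted at the origin on the work surface. World frame = base frame: x ahead of the robot, y to its left, z up, the work surface at z = 0. Lengths are in m, angles in degrees, forces in N, time in s.
With the tool pointing down it reaches from about 0.4 to 0.825 m from the base axis. Payload 7 kg.
Tool frame: the origin (TCP) lies midway between the tips of the shut fingers; the grasp point (between the pads) lies 19 mm behind it; z points along the fingers, y is the line along which they close (so a half turn about z gives the same grasp; the last joint's range is limited). The gripper opens to 88 mm and grips with 3 to 60 N. Pads are 19 mm wide; open, the fingers measure 130 mm over their backs; the gripper's body (78 mm by 193 mm) begins 47 mm behind the grasp point.
Start: joints at [-54.654, 20.546, 0.682, 0, -70.136, -16.507], TCP at [0.218, -0.639, 0.227] pointing down, gripper open.
Joint ranges: [-176.03, 176.03], [-82.01, 121.73], [-58.28, 71.71], [-173.87, 95.51], [-174.79, -0.11], [-173.66, 173.66]. Speed limits (degrees/s): [136.94, 136.94, 172.46, 180, 180, 180].

## Interface

Orientations are given as [roll, pitch, yaw] about the fixed x, y, z axes, in that order (R = Rz(yaw) Ry(pitch) Rx(roll)).
In Python, from plant import r gives the robot as it stands.
- The arm moves only by the tool drive_tool, never from a script. Its argument "commands" is a list of rows, each an object of numbers: "hand": the closure, from 0 (fully open) to 1 (shut); "tx", "ty", "tz": the shift along the world's x, y, z scaled (see below); "turn": the turn about the world's z scaled (see below). A call has 1 to 10 rows; each row is the pose to reach, as a shift and turn from the pose commanded when the call began; what a row does not reach only later rows make up. The controller multiplies each number of a shift by 0.6 m and each number of a turn by 90 degrees. A row lasts 1/10 s, in which the tool goes at most 50 mm and 8.59 degrees, less where a joint would pass 70% of its speed; a pose out of reach is approached as far as the arm can. A call with a number of a shift or a turn outside -1 to 1 is refused whole. A call with a gripper value outside its range is refused whole. The fingers move at their own pace and stop on an object; "grip_force" is the grip in N (left out, the last holds). Time passes only in rows, so rows that repeat a pose let the fingers close. It gives the time, the measured TCP pose, the force, the opening and the grip force at its end, in the units of the state.
- r.get_state(): the state, without advancing time (a new reading comes with each control period).
- r.capture(name): name is "scene" or "side" or "wrist"; returns a dict with "frame" (400x640x3 uint8, red, green, blue), "fx", "fy", "cx", "cy" (pixels), "world_from_camera" (4x4, takes a point from camera to world coordinates); the wrist camera has in their place "T_tool_cam" (4x4, takes a point from camera to tool coordinates, whose origin is the TCP and whose axes are the flange's). Camera axes: x right, y down, z forward; pixel columns grow to the right and rows downward; lengths in m; the calibration is good to about 2 mm. A picture is of the moment at which its call begins: read the wrist's pose just before it. There is no depth.
- r.close_job(): hands the job in; it is judged then, once.
Trained networks look in the newest picture that a camera, given by its name, has taken for a name from the list of things; names that differ only in an ending like _2 or _b are one class to them, and where a whole thing is asked for, a point or a joint stands for the part that bears it (a point fixed in the world has none). Each returns a list of dicts, best first, with "score" (0 to 1); they miss things now and then, are a little off and sometimes report something else, mostly with a low value. They report only what shows in the picture. A call takes as long as a camera call. They do not tell look-alikes from the thing itself.
- r.trace(label, camera): "pixels" (400x640 bool, what is visible of it) and "extent" ([left, top, right, bottom] in pixels, round what is visible of it).
The state is a dict: "time_s": time; "joints": joint angles; "qd": joint speeds; "joint_torque": joint torques, N m; "tcp_pos": TCP position; "eef_rot": TCP orientation; "contact_force": force on the tool from outside, world axes, zero at the start; "moment": the same for the moment, N m; "gripper_width": finger opening in m; "gripper_force": force on a finger pad.
Only numpy, scipy, OpenCV 4.12 (cv2) and the standard library are available. Lean on these libraries where they do the work, as an engineer would, in place of code of your own. Each camera call takes 0.05 s, during which the arm holds its last target. There are 200 camera calls.

## Working session

There is one attempt and no reset: what is moved stays moved. The work goes in short steps, Python scripts to look and compute and a tool call to move; the robot and the scene stay as the last step left them, time stands still between calls to the robot, and variables do not carry over. Pictures are saved under pics/ and viewed, at most 10 in all, crops included, and the job is handed in when it is done.

Besides the shell and the picture viewer there is one more tool, called after ">>>" as a command line: name --argument value ..., lists and objects as JSON in quotes. drive_tool: Moves the arm, as the interface text tells. Its arguments: {"type":"object","properties":{"commands":{"type":"array"},"grip_force":{"type":"number"}},"required":["commands"]}

```bash
mkdir -p pics; ls; cat > h.py <<'E'
import numpy as np, cv2
from plant import r
def save(c,n,s=1.25): cv2.imwrite('pics/'+n,cv2.cvtColor(cv2.resize(c['frame'],None,fx=s,fy=s),cv2.COLOR_RGB2BGR))
E
python3 - <<'E'
from h import *
s=r.get_state();print(s)
a=r.capture('scene');b=r.capture('side');np.savez('c0.npz',**{'a_'+k:v for k,v in a.items()},**{'b_'+k:v for k,v in b.items()})
for c in(a,b):print({k:np.round(v,4).tolist() for k,v in c.items() if k!='frame'})
for l in('lens','lamp','coaster','plunger','stud_left','stud_right','driver'):
  for n in('scene','side'):
    print(l,n,[(round(d['score'],2),np.round(d['extent']).tolist()) for d in r.trace(l,n)][:4])
save(a,'s.png');save(b,'d.png')
E
```

```text
pics
{'time_s': 0.0, 'joints': array([-5.46549286e+01,  2.05910006e+01,  6.32901443e-01, -2.13457691e-02,
       -7.01345747e+01, -1.65073058e+01]), 'qd': array([-0.04049528,  0.03417646, -0.0773512 , -0.03110054,  0.01426261,
        0.01184346]), 'joint_torque': array([ 9.13797812e-04, -5.82720208e+01,  2.93062913e+01,  6.99699104e+00,
        6.91094989e-03, -1.58930366e-04]), 'tcp_pos': array([ 0.21777626, -0.6383824 ,  0.2256171 ]), 'eef_rot': array([ 1.79905444e+02, -7.09566128e-03, -1.61169498e+02]), 'contact_force': array([-0.05778757, -0.13709223, -0.85712757]), 'moment': array([-0.01480216,  0.00165799, -0.05675313]), 'gripper_force': 0.0, 'gripper_width': 0.08765065225040444}
{'fx': 393.82, 'fy': 393.82, 'cx': 316.2706, 'cy': 195.598, 'world_from_camera': [[0.3173, 0.7437, -0.5884, 1.1724], [0.9483, -0.2433, 0.2039, -0.2573], [0.0085, -0.6227, -0.7824, 0.9173], [0.0, 0.0, 0.0, 1.0]]}
{'fx': 435.0118, 'fy': 435.0118, 'cx': 319.0592, 'cy': 199.5914, 'world_from_camera': [[-0.9595, -0.1815, 0.2156, 0.2788], [-0.2814, 0.6605, -0.6961, 0.695], [-0.016, -0.7285, -0.6848, 0.7781]
[... 439 characters left out ...]

lamp side [(0.94, [297.0, 164.0, 365.0, 208.0]), (0.72, [371.0, 124.0, 435.0, 169.0])]
coaster scene [(0.64, [361.0, 181.0, 389.0, 207.0]), (0.39, [365.0, 181.0, 384.0, 204.0])]
coaster side [(0.75, [261.0, 254.0, 306.0, 287.0]), (0.22, [348.0, 171.0, 361.0, 186.0])]
plunger scene [(0.62, [432.0, 184.0, 462.0, 221.0]), (0.56, [171.0, 161.0, 184.0, 172.0])]
plunger side [(0.53, [418.0, 125.0, 432.0, 140.0]), (0.49, [348.0, 170.0, 362.0, 188.0])]
stud_left scene [(0.53, [251.0, 177.0, 315.0, 240.0])]
stud_left side [(0.57, [299.0, 163.0, 366.0, 209.0])]
stud_right scene []
stud_right side []
driver scene [(0.82, [311.0, 172.0, 325.0, 198.0])]
driver side [(0.94, [281.0, 213.0, 360.0, 234.0])]
```

View pics/s.png

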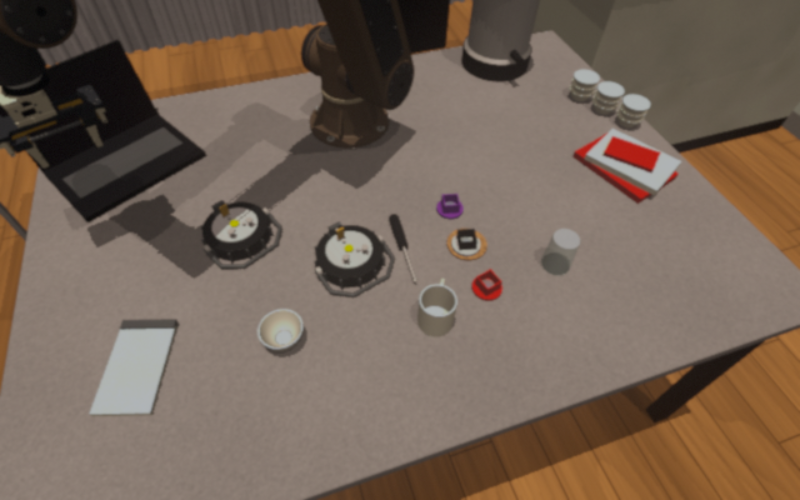

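View pics/d.png

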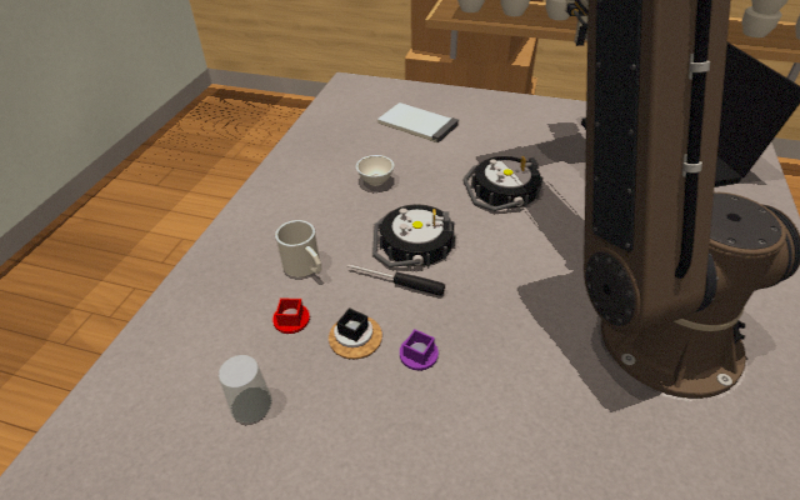

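The lens candidates in the scene picture (px at 640 wide) are purple at (360,165), black on the coaster at (373,192) and red at (390,228). I take the black one on the coaster. The lamps are at (190,185) and (279,200). Image right is +y, the robot's left, so I take (279,200), the one next to the driver.

```bash
cat >> h.py <<'E'
def ray(c,u,v,T=None):
    T=c['world_from_camera'] if T is None else T
    d=T[:3,:3]@np.array([(u-c['cx'])/c['fx'],(v-c['cy'])/c['fy'],1]);return T[:3,3],d
def at(c,u,v,z,T=None):
    o,d=ray(c,u,v,T);return o+d*(z-o[2])/d[2]
def proj(c,p,T=None):
    T=c['world_from_camera'] if T is None else T
    q=np.linalg.inv(T)@np.append(p,1);return np.array([c['cx']+c['fx']*q[0]/q[2],c['cy']+c['fy']*q[1]/q[2]])
E
python3 - <<'E'
from h import *
z=np.load('c0.npz');a={k[2:]:z[k] for k in z if k[0]=='a'};b={k[2:]:z[k] for k in z if k[0]=='b'}
P=lambda n,A,B,h:print(n,at(a,A[0]/1.25,A[1]/1.25,h).round(4),at(b,B[0]/1.25,B[1]/1.25,h).round(4))
P('hood',(466,239),(352,325),.03)
P('purple',(450,204),(419,347),.024);P('red',(487,283),(290,314),.024)
P('yellow',(349,249),(417,225),.044)
P('plungertop',(340,231),(434,214),.07)
P('lamp2',(236,224),(508,173),.044)
P('mug',(437,332),(300,274),0);P('bowl',(282,350),(376,184),0);P('tumbler',(557,265),(250,412),0)
P('drvhandle',(395,220),(443,288),.015);P('drvtip',(415,281),(349,268),.005)
crop=cv2.resize(b['frame'][220:310,200:380],None,fx=4,fy=4,interpolation=3);cv2.imwrite('pics/lc.png',crop[:,:,::-1])
E
```

```text
hood [0.5408 0.1355 0.03  ] [0.5391 0.1419 0.03  ]
purple [0.4209 0.1454 0.024 ] [0.415  0.1516 0.024 ]
red [0.6651 0.1319 0.024 ] [0.6579 0.1438 0.024 ]
yellow [ 0.4956 -0.1329  0.044 ] [ 0.4945 -0.1321  0.044 ]
plungertop [ 0.4598 -0.1423  0.07  ] [ 0.4623 -0.1452  0.07  ]
lamp2 [ 0.3419 -0.3641  0.044 ] [ 0.3396 -0.365   0.044 ]
mug [ 0.7311 -0.0097  0.    ] [0.6944 0.0253 0.    ]
bowl [ 0.6706 -0.3238  0.    ] [ 0.6411 -0.3015  0.    ]
tumbler [0.6564 0.3179 0.    ] [0.6461 0.3297 0.    ]
drvhandle [0.4212 0.0013 0.015 ] [ 4.079e-01 -3.000e-04  1.500e-02]
drvtip [ 0.599  -0.0109  0.005 ] [ 0.6034 -0.0122  0.005 ]
```

View pics/lc.png

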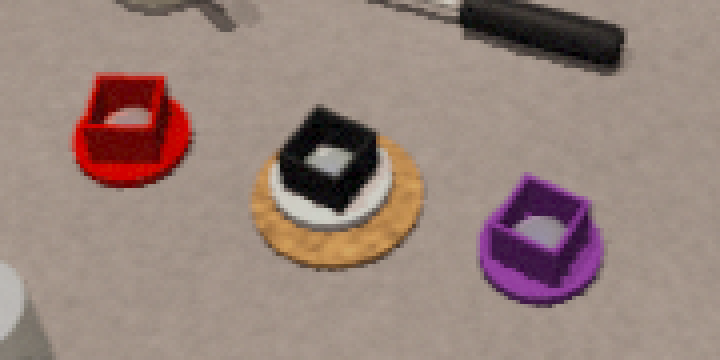

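>>> drive_tool --commands '[{"tx":0.4617,"ty":0.8433,"tz":0.04,"turn":0,"hand":0},{"tx":0.4617,"ty":0.8433,"tz":0.04,"turn":0,"hand":0},{"tx":0.4617,"ty":0.8433,"tz":0.04,"turn":0,"hand":0},{"tx":0.4617,"ty":0.8433,"tz":0.04,"turn":0,"hand":0},{"tx":0.4617,"ty":0.8433,"tz":0.04,"turn":0,"hand":0},{"tx":0.4617,"ty":0.8433,"tz":0.04,"turn":0,"hand":0},{"tx":0.4617,"ty":0.8433,"tz":0.04,"turn":0,"hand":0},{"tx":0.4617,"ty":0.8433,"tz":0.04,"turn":0,"hand":0},{"tx":0.4617,"ty":0.8433,"tz":0.04,"turn":0,"hand":0},{"tx":0.4617,"ty":0.8433,"tz":0.04,"turn":0,"hand":0}]'

```text
time_s: 1.8
tcp_pos: [0.4585, -0.1987, 0.248]
eef_rot: [-180.0, 0.1, -161.1]
contact_force: [2.1, -0.2, -0.0]
gripper_width: 0.0876
gripper_force: 0.0
```

>>> drive_tool --commands '[{"tx":0,"ty":0,"tz":0},{"tx":0,"ty":0,"tz":0},{"tx":0,"ty":0,"tz":0}]'

```text
invalid input
```

```bash
cat >> h.py <<'E'
from scipy.spatial.transform import Rotation as R
def wrist(n=None,s=1.25):
    st=r.get_state();c=r.capture('wrist')
    T=np.eye(4);T[:3,:3]=R.from_euler('xyz',st['eef_rot'],degrees=True).as_matrix();T[:3,3]=st['tcp_pos']
    c['world_from_camera']=T@c['T_tool_cam']
    if n: save(c,n+'.png',s);np.savez(n+'.npz',**c)
    return c,st
E
python3 - <<'E'
from h import *
c,s=wrist('w1');print(s['time_s'],s['tcp_pos'],s['eef_rot'],s['contact_force'],c['T_tool_cam'].round(3).tolist(),c['fx'],c['cx'],c['cy'])
print(c['world_from_camera'].round(3))
for l in('lamp','plunger','stud_left','stud_right'):print(l,[(round(d['score'],2),np.round(d['extent']).tolist()) for d in r.trace(l,'wrist')][:4])
E
```

```text
1.8 [ 0.45847133 -0.19869031  0.24798523] [-1.79969657e+02  6.34875922e-02 -1.61149361e+02] [ 2.06231842 -0.19931663 -0.03925724] [[0.001, -0.966, -0.257, 0.069], [1.0, 0.001, 0.001, 0.0], [-0.001, -0.257, 0.966, -0.157], [0.0, 0.0, 0.0, 1.0]] 357.19746182416776 320.0549712856688 200.65155476470295
[[-0.324  0.914  0.244  0.393]
 [ 0.946  0.313  0.084 -0.221]
 [ 0.001  0.258 -0.966  0.405]
 [ 0.     0.     0.     1.   ]]
lamp [(0.85, [286.0, 149.0, 448.0, 265.0]), (0.65, [106.0, 0.0, 295.0, 106.0])]
plunger [(0.59, [353.0, 157.0, 394.0, 207.0])]
stud_left [(0.82, [205.0, 11.0, 226.0, 32.0]), (0.74, [386.0, 250.0, 401.0, 263.0])]
stud_right [(0.68, [340.0, 245.0, 353.0, 265.0]), (0.52, [153.0, 21.0, 176.0, 37.0]), (0.45, [424.0, 181.0, 515.0, 327.0])]
```

View pics/w1.png

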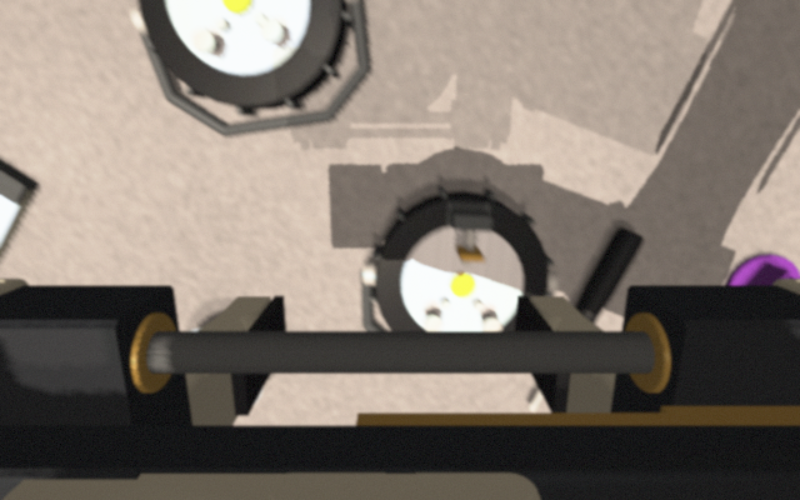

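>>> drive_tool --commands '[{"tx":0.05,"ty":0.1,"tz":-0.12,"turn":0,"hand":0},{"tx":0.05,"ty":0.1,"tz":-0.12,"turn":0,"hand":0},{"tx":0.05,"ty":0.1,"tz":-0.12,"turn":0,"hand":0},{"tx":0.05,"ty":0.1,"tz":-0.12,"turn":0,"hand":0}]'

```text
time_s: 2.45
tcp_pos: [0.4872, -0.1416, 0.1748]
eef_rot: [180.0, -0.1, -161.2]
contact_force: [1.2, -0.3, -0.2]
gripper_width: 0.0876
gripper_force: 0.0
```

```bash
python3 - <<'E'
from h import *
c,s=wrist('w2',1);print(s['time_s'],s['tcp_pos'],s['eef_rot'],s['contact_force'],s['moment'])
cv2.imwrite('pics/w2c.png',cv2.resize(c['frame'][60:280,160:480],None,fx=2.5,fy=2.5,interpolation=3)[:,:,::-1])
E
```

```text
2.45 [ 0.48719168 -0.14161077  0.17480557] [ 1.79993254e+02 -1.22345910e-01 -1.61185001e+02] [ 1.16057237 -0.27405789 -0.18088871] [-0.07863189 -0.04372972  0.00780201]
```

View pics/w2c.png

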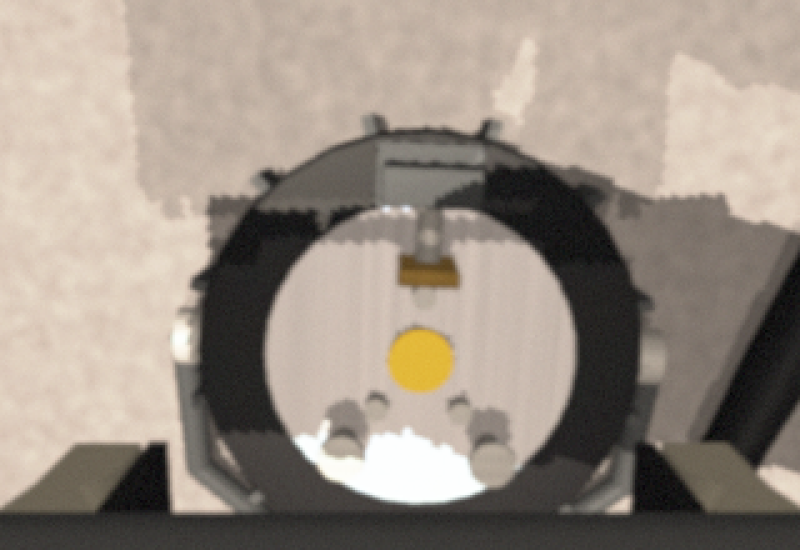

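```bash
python3 - <<'E'
from h import *
z=np.load('w2.npz');c={k:z[k] for k in z}
f=lambda x,y,h:at(c,160+x/2.5,60+y/2.5,h)
pts=dict(yellow=(420,360,.041),restR=(376,401,.05),restL=(459,402,.05),restB=(424,294,.05),headR=(345,443,.064),headL=(493,462,.064),plt=(429,256,.08))
for k,v in pts.items():print(k,f(*v)[:2].round(4))
# face ellipse: sample edge
e=np.array([[264,356],[578,356],[420,505],[350,222],[500,222],[300,255],[545,255],[290,435],[553,435]])
P=np.array([f(x,y,.0395)[:2] for x,y in e]).astype(np.float32);cc,rr=cv2.minEnclosingCircle(P)
A=np.c_[2*P,np.ones(len(P))];q=np.linalg.lstsq(A,(P**2).sum(1),rcond=None)[0];print('face',q[:2],np.sqrt(q[2]+q[:2]@q[:2]))
a,b=f(*pts['restR'])[:2],f(*pts['restL'])[:2];B=f(*pts['restB'])[:2]
x=(a+b)/2-B;print('yaw',np.degrees(np.arctan2(x[1],x[0])),'len',np.linalg.norm(x),'(38.9)',np.linalg.norm(b-a),'(28.3)')
u=x/np.linalg.norm(x);mc=((a+b)/2+B)/2+u*(.022-.01943);print('mount',mc)
E
```

```text
yellow [ 0.4951 -0.1311]
restR [ 0.5108 -0.1413]
restL [ 0.5023 -0.1151]
restB [ 0.4716 -0.1381]
headR [ 0.523  -0.1473]
headL [ 0.5138 -0.1003]
plt [ 0.4555 -0.1431]
face [ 0.49522075 -0.13041348] 0.05330877963419824
yaw 15.865789394241562 len 0.036316555537357714 (38.9) 0.027542909816189808 (28.3)
mount [ 0.49156475 -0.13248272]
```

>>> drive_tool --commands '[{"tx":0.083,"ty":0.463,"tz":0,"turn":0,"hand":0},{"tx":0.083,"ty":0.463,"tz":0,"turn":0,"hand":0},{"tx":0.083,"ty":0.463,"tz":0,"turn":0,"hand":0},{"tx":0.083,"ty":0.463,"tz":0,"turn":0,"hand":0},{"tx":0.083,"ty":0.463,"tz":0,"turn":0,"hand":0},{"tx":0.083,"ty":0.463,"tz":0,"turn":0,"hand":0},{"tx":0.083,"ty":0.463,"tz":0,"turn":0,"hand":0},{"tx":0.083,"ty":0.463,"tz":0,"turn":0,"hand":0},{"tx":0.083,"ty":0.463,"tz":0,"turn":0,"hand":0}]'

```text
time_s: 3.4
tcp_pos: [0.5379, 0.1358, 0.1762]
eef_rot: [180.0, 0.1, -161.2]
contact_force: [0.2, -0.8, -0.6]
gripper_width: 0.0877
gripper_force: 0.0
```

```bash
python3 - <<'E'
from h import *
c,s=wrist('w3',1);print(s['time_s'],s['tcp_pos'],s['eef_rot'],s['contact_force'],s['moment'])
cv2.imwrite('pics/w3c.png',cv2.resize(c['frame'][60:280,160:480],None,fx=2.5,fy=2.5,interpolation=3)[:,:,::-1])
E
```

```text
3.4 [0.53789479 0.13578702 0.17615109] [ 1.79992705e+02  5.59959270e-02 -1.61249554e+02] [ 0.24900205 -0.76543124 -0.58486345] [-0.04747032 -0.00437863  0.04936642]
```

View pics/w3c.png

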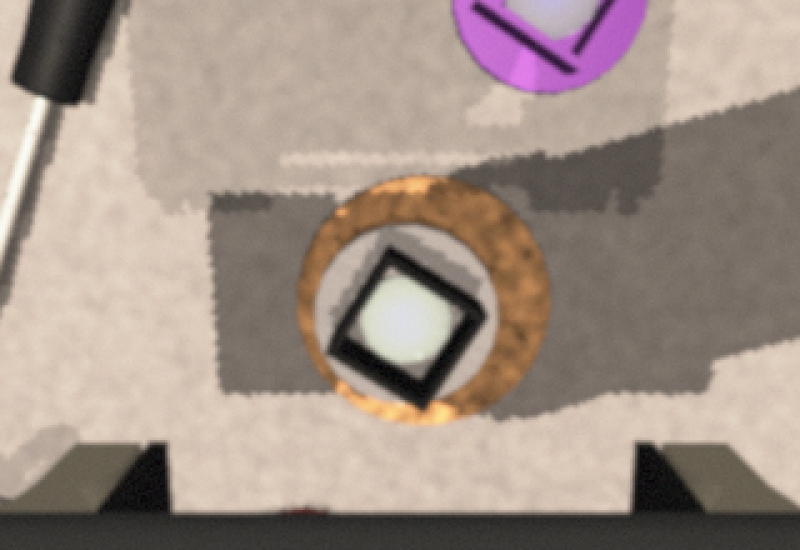

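```bash
python3 - <<'E'
from h import *
z=np.load('w3.npz');c={k:z[k] for k in z}
f=lambda x,y,h:at(c,160+x/2.5,60+y/2.5,h)[:2]
C=np.array([f(x,y,.042) for x,y in((390,247),(486,316),(424,408),(330,352))])
print(C.round(4),C.mean(0));
for i in range(4):
  d=C[(i+1)%4]-C[i];print(np.degrees(np.arctan2(d[1],d[0])),np.linalg.norm(d))
# flange ellipse, z .014
e=[(316,300),(498,300),(405,223),(400,395)]
P=np.array([f(x,y,.014) for x,y in e]);print('flange',P[:2].mean(0),P[2:].mean(0),np.linalg.norm(P[0]-P[1]))
e=[(297,300),(551,300),(425,176),(425,425)];P=np.array([f(x,y,.006) for x,y in e]);print('coaster',P[:2].mean(0),P[2:].mean(0),np.linalg.norm(P[0]-P[1]))
# plate edge
z=np.load('w2.npz');c={k:z[k] for k in z}
for y in(256,268,286):
  q=f(429,y,.08)-np.array([.4951,-.1308]);u=np.array([.954,.301]);print(y,q@u)
E
```

```text
[[0.5132 0.1245]
 [0.5248 0.1623]
 [0.562  0.1533]
 [0.5534 0.1167]] [0.53832993 0.13923738]
72.94164408859652 0.03951137918651156
-13.543116523105445 0.038307542677522975
-103.18857674241288 0.03759981935995091
169.02593659521185 0.041004018135186227
flange [0.5334716  0.13765846] [0.53795412 0.13742587] 0.06635417057833497
coaster [0.53295767 0.14427746] [0.53466314 0.14525821] 0.09492841136513656
256 -0.041465186122464824
268 -0.038024368229464936
286 -0.03281833324580481
```

>>> drive_tool --commands '[{"tx":0,"ty":0.0045,"tz":-0.06,"turn":-0.361,"hand":0},{"tx":0,"ty":0.0045,"tz":-0.12,"turn":-0.361,"hand":0},{"tx":0,"ty":0.0045,"tz":-0.14,"turn":-0.361,"hand":0},{"tx":0,"ty":0.0045,"tz":-0.16,"turn":-0.361,"hand":0},{"tx":0,"ty":0.0045,"tz":-0.2,"turn":-0.361,"hand":0},{"tx":0,"ty":0.0045,"tz":-0.24,"turn":-0.361,"hand":0},{"tx":0,"ty":0.0045,"tz":-0.26,"turn":-0.361,"hand":0},{"tx":0,"ty":0.0045,"tz":-0.266,"turn":-0.361,"hand":0},{"tx":0,"ty":0.0045,"tz":-0.266,"turn":-0.361,"hand":0},{"tx":0,"ty":0.0045,"tz":-0.266,"turn":-0.361,"hand":0}]'

```text
time_s: 4.45
tcp_pos: [0.5384, 0.14, 0.0168]
eef_rot: [179.9, 0.1, 166.3]
contact_force: [0.9, 0.1, -0.5]
gripper_width: 0.0875
gripper_force: 0.0
```

>>> drive_tool --commands '[{"tx":0,"ty":0,"tz":0,"turn":0,"hand":1},{"tx":0,"ty":0,"tz":0,"turn":0,"hand":1},{"tx":0,"ty":0,"tz":0,"turn":0,"hand":1},{"tx":0,"ty":0,"tz":0,"turn":0,"hand":1},{"tx":0,"ty":0,"tz":0,"turn":0,"hand":1},{"tx":0,"ty":0,"tz":0,"turn":0,"hand":1}]' --grip_force 10

```text
time_s: 5.05
tcp_pos: [0.5376, 0.1399, 0.0157]
eef_rot: [-180.0, -0.0, 166.4]
contact_force: [-0.6, -0.5, -0.4]
gripper_width: 0.0449
gripper_force: 0.0
```

```bash
python3 -c "
from h import *
print(r.get_state())"
```

```text
{'time_s': 5.05, 'joints': array([ 3.47827836e+01,  2.25044496e+01, -2.85973974e+01,  1.77297020e-03,
       -3.89018018e+01, -1.38433353e+02]), 'qd': array([ 0.01222865,  0.08495178,  0.0818417 , -0.00566761,  0.00314321,
       -0.05567633]), 'joint_torque': array([ 3.80120706e-03, -5.10824025e+01,  1.95035237e+01,  4.60154057e+00,
       -8.13491922e-02, -2.32688535e-05]), 'tcp_pos': array([0.53762191, 0.13988215, 0.01574787]), 'eef_rot': array([-1.79996531e+02, -1.58793378e-03,  1.66350810e+02]), 'contact_force': array([-0.57447179, -0.47443564, -0.37969326]), 'moment': array([0.03428976, 0.01685696, 0.01535995]), 'gripper_force': 0.0, 'gripper_width': 0.044876312055716634}
```

>>> drive_tool --commands '[{"tx":0,"ty":0,"tz":0,"turn":0,"hand":1},{"tx":0,"ty":0,"tz":0,"turn":0,"hand":1},{"tx":0,"ty":0,"tz":0,"turn":0,"hand":1},{"tx":0,"ty":0,"tz":0,"turn":0,"hand":1}]' --grip_force 10

```text
time_s: 5.45
tcp_pos: [0.5376, 0.1398, 0.0157]
eef_rot: [-180.0, -0.0, 166.4]
contact_force: [0.7, 0.1, 0.5]
gripper_width: 0.0399
gripper_force: 10.0
```

>>> drive_tool --commands '[{"tx":0,"ty":0,"tz":0,"turn":0,"hand":1},{"tx":0,"ty":0,"tz":0,"turn":0,"hand":1},{"tx":0,"ty":0,"tz":0,"turn":0,"hand":1}]' --grip_force 40

```text
time_s: 5.75
tcp_pos: [0.5376, 0.1399, 0.0157]
eef_rot: [-180.0, -0.0, 166.3]
contact_force: [-0.5, -0.4, 0.4]
gripper_width: 0.04
gripper_force: 40.0
```

>>> drive_tool --commands '[{"tx":0,"ty":0,"tz":0.02,"turn":0,"hand":1},{"tx":0,"ty":0,"tz":0.06,"turn":0,"hand":1},{"tx":0,"ty":0,"tz":0.13,"turn":0,"hand":1},{"tx":0,"ty":0,"tz":0.2,"turn":0,"hand":1},{"tx":-0.01,"ty":-0.07,"tz":0.25,"turn":0.08,"hand":1},{"tx":-0.02,"ty":-0.14,"tz":0.25,"turn":0.16,"hand":1},{"tx":-0.03,"ty":-0.21,"tz":0.25,"turn":0.24,"hand":1},{"tx":-0.04,"ty":-0.28,"tz":0.25,"turn":0.32,"hand":1},{"tx":-0.05,"ty":-0.35,"tz":0.25,"turn":0.346,"hand":1},{"tx":-0.06,"ty":-0.41,"tz":0.25,"turn":0.346,"hand":1}]' --grip_force 40

```text
time_s: 6.75
tcp_pos: [0.5009, -0.1079, 0.1667]
eef_rot: [-180.0, 0.0, -162.4]
contact_force: [0.7, 0.2, -2.1]
gripper_width: 0.0403
gripper_force: 40.0
```

>>> drive_tool --commands '[{"tx":-0.006,"ty":-0.035,"tz":0,"turn":0,"hand":1},{"tx":-0.006,"ty":-0.04,"tz":0,"turn":0,"hand":1},{"tx":-0.006,"ty":-0.04,"tz":0,"turn":0,"hand":1},{"tx":-0.006,"ty":-0.04,"tz":0,"turn":0,"hand":1}]' --grip_force 40

```text
time_s: 7.15
tcp_pos: [0.4982, -0.1296, 0.1661]
eef_rot: [180.0, 0.0, -162.5]
contact_force: [0.2, -0.0, -1.7]
gripper_width: 0.0395
gripper_force: 40.0
```

```bash
cat >> h.py <<'E'
def feel(n=8):
    S=[]
    for i in range(n): r.capture('scene');S.append(r.get_state())
    F=np.mean([s['contact_force'] for s in S],0);M=np.mean([s['moment'] for s in S],0);p=np.mean([s['tcp_pos'] for s in S],0);s=S[-1]
    a=np.radians(17.5);u=np.array([np.cos(a),np.sin(a),0]);v=np.array([-u[1],u[0],0])
    print('t',s['time_s'],'p',p.round(4),'rot',s['eef_rot'].round(2),'Flamp x,y,z',(F@u).round(2),(F@v).round(2),F[2].round(2),'Mx,My,Mz',(M@u).round(3),(M@v).round(3),M[2].round(3),'w',round(s['gripper_width'],4),s['gripper_force'])
    return p,F,M
E
python3 - <<'E'
from h import *
feel()
c,s=wrist('w4',1);print(s['tcp_pos'])
cv2.imwrite('pics/w4c.png',cv2.resize(c['frame'][100:320,160:480],None,fx=2.5,fy=2.5,interpolation=3)[:,:,::-1])
E
```

```text
t 7.55 p [ 0.4982 -0.1295  0.1658] rot [ 1.8000e+02 -1.0000e-02 -1.6247e+02] Flamp x,y,z 0.06 0.07 -1.93 Mx,My,Mz 0.026 0.009 -0.003 w 0.0395 39.998411536216736
[ 0.49810645 -0.12976911  0.16571941]
```

View pics/w4c.png

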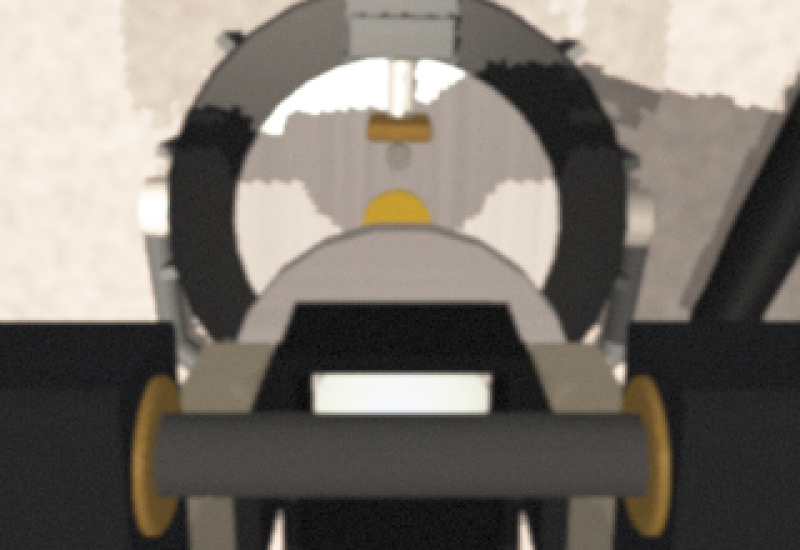

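```bash
python3 - <<'E'
from h import *
z=np.load('w4.npz');c={k:z[k] for k in z}
f=lambda x,y,h:at(c,160+x/2.5,100+y/2.5,h)[:2]
tcp=np.array([.4982,-.1296]);a=np.radians(17.5);u=np.array([np.cos(a),np.sin(a)]);v=np.array([-u[1],u[0]])
pr=lambda n,q:print(n,q.round(4),'rel tcp lamp xy mm',(1e3*(q-tcp)@u).round(1),(1e3*(q-tcp)@v).round(1))
pr('restB',f(398.5,154,.05))
pr('plate top free edge',f(399.5,140,.08));pr('plate mid',f(399.5,116,.08))
pr('plate bottom?',f(399.5,140,.049))
# face circle at .0395
e=np.array([(235,215),(560,215),(300,95),(490,90),(268,130),(525,125),(245,275),(552,270)])
P=np.array([f(x,y,.0395) for x,y in e]);A=np.c_[2*P,np.ones(len(P))];q=np.linalg.lstsq(A,(P**2).sum(1),rcond=None)[0];pr('face',q[:2]);print(np.sqrt(q[2]+q[:2]@q[:2]))
# yellow top row 191
pr('yellow top',f(397,191,.041)); pr('yellow mid',f(397,217,.041))
zt=.1657-.0097+.008
e=np.array([(399,226),(300,262),(500,262),(265,295),(537,295),(340,240),(460,240)])
P=np.array([f(x,y,zt) for x,y in e]);
from scipy.optimize import least_squares
s=least_squares(lambda p:np.linalg.norm(P-p,axis=1)-.034,tcp).x;pr('lens',s);print((np.linalg.norm(P-s,axis=1)).round(4))
pr('housing',f(405,35,.05))
E
```

```text
restB [ 0.4717 -0.138 ] rel tcp lamp xy mm -27.8 -0.1
plate top free edge [ 0.4636 -0.1403] rel tcp lamp xy mm -36.2 0.2
plate mid [ 0.4574 -0.1423] rel tcp lamp xy mm -42.7 0.2
plate bottom? [ 0.4676 -0.139 ] rel tcp lamp xy mm -32.0 0.2
face [ 0.4967 -0.1303] rel tcp lamp xy mm -1.6 -0.2
0.052875945525614636
yellow top [ 0.4845 -0.1345] rel tcp lamp xy mm -14.5 -0.5
yellow mid [ 0.4927 -0.1319] rel tcp lamp xy mm -6.0 -0.5
lens [ 0.501  -0.1283] rel tcp lamp xy mm 3.1 0.4
[0.035  0.0337 0.0336 0.0334 0.0335 0.0342 0.0341]
housing [ 0.4372 -0.1469] rel tcp lamp xy mm -63.4 1.8
```

>>> drive_tool --commands '[{"tx":0,"ty":0,"tz":-0.05,"turn":0,"hand":1},{"tx":0,"ty":0,"tz":-0.1,"turn":0,"hand":1},{"tx":0,"ty":0,"tz":-0.13,"turn":0,"hand":1},{"tx":0,"ty":0,"tz":-0.143,"turn":0,"hand":1},{"tx":0,"ty":0,"tz":-0.1475,"turn":0,"hand":1},{"tx":0,"ty":0,"tz":-0.1475,"turn":0,"hand":1}]' --grip_force 40

```text
time_s: 8.2
tcp_pos: [0.4985, -0.1301, 0.0776]
eef_rot: [-180.0, 0.0, -162.5]
contact_force: [-0.8, -0.8, -1.4]
gripper_width: 0.0399
gripper_force: 40.0
```

```bash
python3 -c "
from h import *
feel()"
```

```text
t 8.6 p [ 0.4986 -0.1301  0.078 ] rot [-1.7999e+02  5.0000e-02 -1.6251e+02] Flamp x,y,z 0.26 0.08 -1.4 Mx,My,Mz 0.005 -0.002 -0.004 w 0.0399 39.998565316200256
```

>>> drive_tool --commands '[{"tx":-0.005,"ty":-0.0016,"tz":0,"turn":0,"hand":1},{"tx":-0.01,"ty":-0.0032,"tz":0,"turn":0,"hand":1},{"tx":-0.0159,"ty":-0.005,"tz":0,"turn":0,"hand":1},{"tx":-0.0159,"ty":-0.005,"tz":0,"turn":0,"hand":1}]' --grip_force 40

```text
time_s: 9.0
tcp_pos: [0.4894, -0.133, 0.0778]
eef_rot: [-180.0, 0.2, -162.5]
contact_force: [4.3, 1.9, -2.7]
gripper_width: 0.0395
gripper_force: 40.0
```

```bash
python3 -c "
from h import *
feel()"
```

```text
t 9.4 p [ 0.4893 -0.1331  0.0776] rot [-1.7998e+02  4.0000e-02 -1.6250e+02] Flamp x,y,z 4.45 -0.28 -0.63 Mx,My,Mz 0.021 -1.79 -0.01 w 0.0399 39.99859035015106
```

>>> drive_tool --commands '[{"tx":-0.003,"ty":-0.001,"tz":0,"turn":0,"hand":1},{"tx":-0.006,"ty":-0.002,"tz":0,"turn":0,"hand":1},{"tx":-0.0088,"ty":-0.0028,"tz":0,"turn":0,"hand":1},{"tx":-0.0088,"ty":-0.0028,"tz":0,"turn":0,"hand":1}]' --grip_force 40

```text
time_s: 9.8
tcp_pos: [0.4844, -0.1345, 0.0776]
eef_rot: [-180.0, 0.1, -162.5]
contact_force: [6.8, 3.2, -3.2]
gripper_width: 0.0396
gripper_force: 40.0
```

```bash
python3 -c "
from h import *
feel()
c,s=wrist('w5',1)
cv2.imwrite('pics/w5c.png',cv2.resize(c['frame'][100:320,160:480],None,fx=2.5,fy=2.5,interpolation=3)[:,:,::-1])"
```

```text
t 10.2 p [ 0.4846 -0.1345  0.0776] rot [-1.7998e+02  1.5000e-01 -1.6250e+02] Flamp x,y,z 7.74 0.44 -1.88 Mx,My,Mz 0.246 -2.936 -0.021 w 0.0396 39.998685121536255
```

View pics/w5c.png

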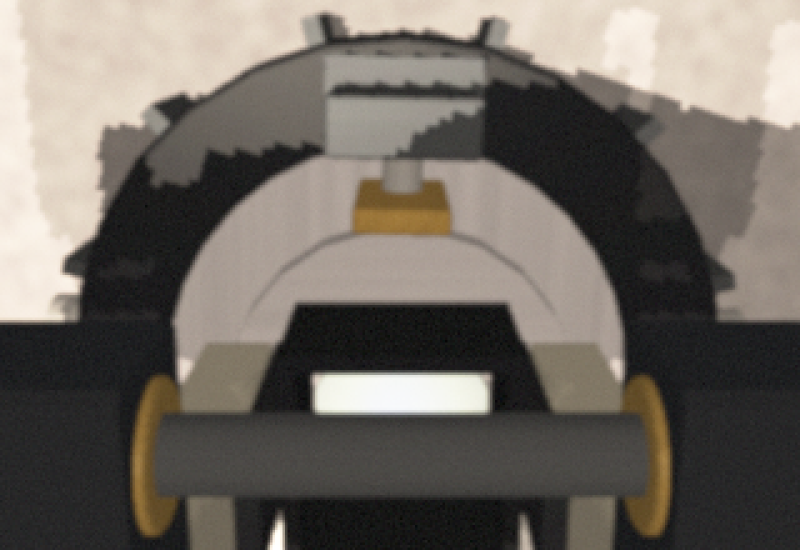

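>>> drive_tool --commands '[{"tx":0,"ty":0,"tz":-0.006,"turn":0,"hand":1},{"tx":0,"ty":0,"tz":-0.012,"turn":0,"hand":1},{"tx":0,"ty":0,"tz":-0.017,"turn":0,"hand":1},{"tx":0,"ty":0,"tz":-0.022,"turn":0,"hand":1},{"tx":0,"ty":0,"tz":-0.026,"turn":0,"hand":1},{"tx":0,"ty":0,"tz":-0.026,"turn":0,"hand":1}]' --grip_force 40

```text
time_s: 10.85
tcp_pos: [0.4847, -0.1346, 0.0618]
eef_rot: [-180.0, 0.1, -162.5]
contact_force: [8.3, 2.6, -2.9]
gripper_width: 0.0395
gripper_force: 40.0
```

```bash
python3 -c "
from h import *
feel()"
```

```text
t 11.25 p [ 0.4847 -0.1346  0.0619] rot [-1.7996e+02  1.4000e-01 -1.6249e+02] Flamp x,y,z 7.45 -0.6 -2.8 Mx,My,Mz -0.198 -2.917 0.013 w 0.0397 39.997989535331726
```

>>> drive_tool --commands '[{"tx":0,"ty":0,"tz":-0.001,"turn":0,"hand":1},{"tx":0,"ty":0,"tz":-0.002,"turn":0,"hand":1},{"tx":0,"ty":0,"tz":-0.003,"turn":0,"hand":1},{"tx":0,"ty":0,"tz":-0.003,"turn":0,"hand":1}]' --grip_force 40

```text
time_s: 11.65
tcp_pos: [0.485, -0.1346, 0.0604]
eef_rot: [-179.9, 0.2, -162.5]
contact_force: [6.9, 1.3, -0.9]
gripper_width: 0.0396
gripper_force: 40.0
```

```bash
python3 -c "
from h import *
feel()"
```

```text
t 12.05 p [ 0.485  -0.1346  0.0604] rot [-1.7995e+02  1.7000e-01 -1.6247e+02] Flamp x,y,z 7.39 -0.53 -1.07 Mx,My,Mz -0.183 -2.796 0.019 w 0.0394 39.99847769737244
```

>>> drive_tool --commands '[{"tx":0,"ty":0,"tz":-0.0006,"turn":0,"hand":1},{"tx":0,"ty":0,"tz":-0.0012,"turn":0,"hand":1},{"tx":0,"ty":0,"tz":-0.0012,"turn":0,"hand":1}]' --grip_force 40

```text
time_s: 12.35
tcp_pos: [0.485, -0.1346, 0.0597]
eef_rot: [-179.9, 0.2, -162.5]
contact_force: [7.3, 1.0, -0.8]
gripper_width: 0.0397
gripper_force: 40.0
```

```bash
python3 -c "
from h import *
feel()"
```

```text
t 12.75 p [ 0.4851 -0.1346  0.0598] rot [-179.95    0.18 -162.47] Flamp x,y,z 7.58 -0.52 -0.66 Mx,My,Mz -0.116 -2.822 0.003 w 0.0394 39.9985545873642
```

>>> drive_tool --commands '[{"tx":0,"ty":0,"tz":-0.0005,"turn":0,"hand":1},{"tx":0,"ty":0,"tz":-0.001,"turn":0,"hand":1},{"tx":0,"ty":0,"tz":-0.001,"turn":0,"hand":1}]' --grip_force 40

```text
time_s: 13.05
tcp_pos: [0.4852, -0.1346, 0.0597]
eef_rot: [-179.9, 0.2, -162.5]
contact_force: [5.5, 2.9, 5.1]
gripper_width: 0.0396
gripper_force: 40.0
```

```bash
python3 -c "
from h import *
feel()"
```

```text
t 13.45 p [ 0.4852 -0.1346  0.0597] rot [-179.93    0.2  -162.46] Flamp x,y,z 6.06 0.79 5.04 Mx,My,Mz 0.325 -2.31 -0.015 w 0.0398 40.00026047229767
```

>>> drive_tool --commands '[{"tx":0,"ty":0,"tz":0.0007,"turn":0,"hand":1},{"tx":0.0018,"ty":0.0006,"tz":0.0007,"turn":0,"hand":1},{"tx":0.0036,"ty":0.0011,"tz":0.0007,"turn":0,"hand":1},{"tx":0.0054,"ty":0.0017,"tz":0.0007,"turn":0,"hand":1},{"tx":0.0072,"ty":0.0022,"tz":0.0007,"turn":0,"hand":1},{"tx":0.0072,"ty":0.0022,"tz":0.0007,"turn":0,"hand":1}]' --grip_force 40

```text
time_s: 14.05
tcp_pos: [0.4885, -0.1336, 0.0596]
eef_rot: [-180.0, 0.1, -162.5]
contact_force: [4.5, 0.6, 4.7]
gripper_width: 0.0394
gripper_force: 40.0
```

```bash
python3 -c "
from h import *
feel()"
```

```text
t 14.45 p [ 0.4885 -0.1336  0.0596] rot [-1.7995e+02  9.0000e-02 -1.6248e+02] Flamp x,y,z 5.14 -1.54 5.14 Mx,My,Mz -0.411 -1.8 0.034 w 0.0394 39.99959170818329
```

>>> drive_tool --commands '[{"tx":0,"ty":0,"tz":0.0008,"turn":0,"hand":1},{"tx":0.001,"ty":0.0003,"tz":0.0008,"turn":0,"hand":1},{"tx":0.0018,"ty":0.0006,"tz":0.0008,"turn":0,"hand":1},{"tx":0.0018,"ty":0.0006,"tz":0.0008,"turn":0,"hand":1}]' --grip_force 40

```text
time_s: 14.85
tcp_pos: [0.4889, -0.1332, 0.0596]
eef_rot: [-180.0, 0.0, -162.5]
contact_force: [3.5, 0.1, 3.1]
gripper_width: 0.0398
gripper_force: 40.0
```

```bash
python3 -c "
from h import *
feel()"
```

```text
t 15.25 p [ 0.4889 -0.1332  0.0596] rot [-1.7998e+02  2.0000e-02 -1.6251e+02] Flamp x,y,z 4.02 -1.49 5.14 Mx,My,Mz -0.641 -1.598 0.01 w 0.0397 39.99967396259308
```

>>> drive_tool --commands '[{"tx":0,"ty":0,"tz":0.0008,"turn":0,"hand":1},{"tx":0,"ty":0,"tz":0.0008,"turn":0,"hand":1},{"tx":0,"ty":0,"tz":0.0008,"turn":0,"hand":1}]' --grip_force 40

```text
time_s: 15.55
tcp_pos: [0.4885, -0.133, 0.0596]
eef_rot: [180.0, -0.0, -162.5]
contact_force: [4.9, 0.4, 2.0]
gripper_width: 0.0399
gripper_force: 40.0
```

```bash
python3 -c "
from h import *
feel()"
```

```text
t 15.95 p [ 0.4885 -0.133   0.0597] rot [ 1.7998e+02 -1.0000e-02 -1.6252e+02] Flamp x,y,z 4.73 -0.96 1.58 Mx,My,Mz -0.316 -1.86 0.006 w 0.0397 39.99908208847046
```

>>> drive_tool --commands '[{"tx":0.0008,"ty":0.0002,"tz":0,"turn":0,"hand":1},{"tx":0.0016,"ty":0.0005,"tz":0,"turn":0,"hand":1},{"tx":0.0024,"ty":0.0007,"tz":0,"turn":0,"hand":1},{"tx":0.0024,"ty":0.0007,"tz":0,"turn":0,"hand":1}]' --grip_force 40

```text
time_s: 16.35
tcp_pos: [0.4898, -0.1327, 0.0597]
eef_rot: [180.0, -0.0, -162.5]
contact_force: [3.9, 0.5, 0.5]
gripper_width: 0.0397
gripper_force: 40.0
```

```bash
python3 -c "
from h import *
feel()"
```

```text
t 16.75 p [ 0.4898 -0.1327  0.0597] rot [ 1.7999e+02 -2.0000e-02 -1.6252e+02] Flamp x,y,z 4.32 0.02 -0.6 Mx,My,Mz -0.049 -1.597 0.015 w 0.0399 39.99845623970032
```

>>> drive_tool --commands '[{"tx":0.0008,"ty":0.0002,"tz":0,"turn":0,"hand":1},{"tx":0.0016,"ty":0.0005,"tz":0,"turn":0,"hand":1},{"tx":0.0016,"ty":0.0005,"tz":0,"turn":0,"hand":1}]' --grip_force 40

```text
time_s: 17.05
tcp_pos: [0.4905, -0.1325, 0.0597]
eef_rot: [180.0, -0.1, -162.5]
contact_force: [2.6, 1.3, 0.4]
gripper_width: 0.0399
gripper_force: 40.0
```

```bash
python3 -c "
from h import *
feel(10)"
```

```text
t 17.55 p [ 0.4906 -0.1325  0.0597] rot [ 1.7999e+02 -4.0000e-02 -1.6252e+02] Flamp x,y,z 1.92 -0.34 -1.99 Mx,My,Mz -0.166 -0.786 -0.021 w 0.0396 39.998340010643005
```

>>> drive_tool --commands '[{"tx":0.0006,"ty":0.0002,"tz":0,"turn":0,"hand":1},{"tx":0.0006,"ty":0.0002,"tz":0,"turn":0,"hand":1},{"tx":0.0006,"ty":0.0002,"tz":0,"turn":0,"hand":1}]' --grip_force 40

```text
time_s: 17.85
tcp_pos: [0.4908, -0.1325, 0.0597]
eef_rot: [180.0, -0.1, -162.5]
contact_force: [-0.2, -1.0, -1.5]
gripper_width: 0.0399
gripper_force: 40.0
```

```bash
python3 -c "
from h import *
feel(12)"
```

```text
t 18.45 p [ 0.4908 -0.1325  0.0597] rot [ 1.7999e+02 -5.0000e-02 -1.6252e+02] Flamp x,y,z -2.0 -2.58 -2.08 Mx,My,Mz -0.886 0.743 0.043 w 0.0398 39.99782145023346
```

>>> drive_tool --commands '[{"tx":0.0,"ty":-0.0007,"tz":0,"turn":0,"hand":1},{"tx":0.0,"ty":-0.0007,"tz":0,"turn":0,"hand":1},{"tx":0.0,"ty":-0.0007,"tz":0,"turn":0,"hand":1}]' --grip_force 40

```text
time_s: 18.75
tcp_pos: [0.4914, -0.1328, 0.0599]
eef_rot: [-180.0, -0.0, -162.5]
contact_force: [-0.1, -3.5, -3.0]
gripper_width: 0.0396
gripper_force: 40.0
```

```bash
python3 -c "
from h import *
feel(12)"
```

```text
t 19.35 p [ 0.4914 -0.1328  0.0599] rot [-180.     -0.   -162.51] Flamp x,y,z -2.24 -3.82 -2.72 Mx,My,Mz -1.478 0.934 0.011 w 0.0395 39.99813437461853
```

>>> drive_tool --commands '[{"tx":0.0001,"ty":-0.001,"tz":0,"turn":0,"hand":1},{"tx":0.0001,"ty":-0.001,"tz":0,"turn":0,"hand":1},{"tx":0.0001,"ty":-0.001,"tz":0,"turn":0,"hand":1}]' --grip_force 40

```text
time_s: 19.65
tcp_pos: [0.4918, -0.1331, 0.06]
eef_rot: [180.0, 0.0, -162.5]
contact_force: [-1.1, -2.6, -2.9]
gripper_width: 0.0402
gripper_force: 40.0
```

```bash
python3 -c "
from h import *
feel(12)"
```

```text
t 20.25 p [ 0.4917 -0.1332  0.06  ] rot [-1.8000e+02  3.0000e-02 -1.6251e+02] Flamp x,y,z -0.39 -1.12 -1.71 Mx,My,Mz -0.434 0.143 -0.028 w 0.0396 39.998915791511536
```

>>> drive_tool --commands '[{"tx":0.0008,"ty":-0.0005,"tz":0,"turn":0,"hand":1},{"tx":0.0008,"ty":-0.0005,"tz":0,"turn":0,"hand":1},{"tx":0.0008,"ty":-0.0005,"tz":0,"turn":0,"hand":1}]' --grip_force 40

```text
time_s: 20.55
tcp_pos: [0.4918, -0.1334, 0.0599]
eef_rot: [180.0, -0.0, -162.5]
contact_force: [-0.7, 3.2, -0.5]
gripper_width: 0.0401
gripper_force: 40.0
```

```bash
python3 -c "
from h import *
feel(12)"
```

```text
t 21.15 p [ 0.4918 -0.1335  0.0598] rot [ 1.7999e+02 -1.0000e-02 -1.6251e+02] Flamp x,y,z -0.49 4.15 -0.2 Mx,My,Mz 1.594 0.155 0.023 w 0.0395 39.998356103897095
```

>>> drive_tool --commands '[{"tx":-0.0001,"ty":0.0005,"tz":0,"turn":0,"hand":1},{"tx":-0.0001,"ty":0.0005,"tz":0,"turn":0,"hand":1},{"tx":-0.0001,"ty":0.0005,"tz":0,"turn":0,"hand":1}]' --grip_force 40

```text
time_s: 21.45
tcp_pos: [0.4918, -0.1334, 0.0598]
eef_rot: [-180.0, -0.0, -162.5]
contact_force: [-1.2, 2.3, -2.1]
gripper_width: 0.0399
gripper_force: 40.0
```

```bash
python3 -c "
from h import *
feel(12)"
```

```text
t 22.05 p [ 0.4918 -0.1334  0.0599] rot [ 1.8000e+02 -1.0000e-02 -1.6252e+02] Flamp x,y,z -0.89 2.1 -2.2 Mx,My,Mz 0.685 0.309 0.017 w 0.0399 39.99810218811035
```

Shift a little more to +y, then a light press down of about 6 N.

>>> drive_tool --commands '[{"tx":-0.0001,"ty":0.0003,"tz":0,"turn":0,"hand":1},{"tx":-0.0001,"ty":0.0003,"tz":-0.0005,"turn":0,"hand":1},{"tx":-0.0001,"ty":0.0003,"tz":-0.001,"turn":0,"hand":1},{"tx":-0.0001,"ty":0.0003,"tz":-0.001,"turn":0,"hand":1}]' --grip_force 40

```text
time_s: 22.45
tcp_pos: [0.4918, -0.1333, 0.0597]
eef_rot: [-180.0, 0.0, -162.5]
contact_force: [-4.6, -0.3, 4.2]
gripper_width: 0.0396
gripper_force: 40.0
```

```bash
python3 -c "
from h import *
feel(12)"
```

```text
t 23.05 p [ 0.4918 -0.1333  0.0597] rot [-1.7999e+02  1.0000e-02 -1.6250e+02] Flamp x,y,z -3.67 0.97 5.6 Mx,My,Mz 0.362 1.371 -0.012 w 0.0402 40.00002980232239
```

>>> drive_tool --commands '[{"tx":-0.0003,"ty":-0.0002,"tz":0,"turn":0,"hand":1},{"tx":-0.0003,"ty":-0.0002,"tz":0,"turn":0,"hand":1},{"tx":-0.0003,"ty":-0.0002,"tz":0,"turn":0,"hand":1}]' --grip_force 40

```text
time_s: 23.35
tcp_pos: [0.4918, -0.1333, 0.0597]
eef_rot: [-180.0, 0.0, -162.5]
contact_force: [-3.3, 0.5, 5.7]
gripper_width: 0.0399
gripper_force: 40.0
```

```bash
python3 -c "
from h import *
feel(12)"
```

```text
t 23.95 p [ 0.4918 -0.1333  0.0597] rot [-1.7999e+02  2.0000e-02 -1.6250e+02] Flamp x,y,z -3.28 1.36 5.33 Mx,My,Mz 0.542 1.18 0.006 w 0.0398 40.0000137090683
```

>>> drive_tool --commands '[{"tx":0,"ty":0,"tz":0,"turn":0,"hand":1},{"tx":0,"ty":0,"tz":0,"turn":0,"hand":1},{"tx":0,"ty":0,"tz":0,"turn":0,"hand":1}]' --grip_force 8

```text
time_s: 24.25
tcp_pos: [0.4919, -0.1333, 0.0597]
eef_rot: [-180.0, 0.0, -162.5]
contact_force: [-3.4, -0.1, 5.1]
gripper_width: 0.0399
gripper_force: 8.0
```

>>> drive_tool --commands '[{"tx":0,"ty":0,"tz":0,"turn":0,"hand":0.4},{"tx":0,"ty":0,"tz":0,"turn":0,"hand":0.4},{"tx":0,"ty":0,"tz":0,"turn":0,"hand":0.3},{"tx":0,"ty":0,"tz":0,"turn":0,"hand":0.3},{"tx":0,"ty":0,"tz":0,"turn":0,"hand":0.3}]' --grip_force 8

```text
time_s: 24.75
tcp_pos: [0.4917, -0.1332, 0.0593]
eef_rot: [-180.0, 0.0, -162.5]
contact_force: [0.4, 0.0, 0.8]
gripper_width: 0.0609
gripper_force: 0.0
```

```bash
python3 -c "
from h import *
feel(6)"
```

```text
Traceback (most recent call last):
  File "h.py", line 21, in feel
    for i in range(n): r.capture('scene');S.append(r.get_state())
                       ~~~~~~~~~^^^^^^^^^
ValueError: 200 camera calls are used up
```

>>> drive_tool --commands '[{"tx":0,"ty":0,"tz":0.0,"turn":0,"hand":0},{"tx":0,"ty":0,"tz":0.0,"turn":0,"hand":0},{"tx":0,"ty":0,"tz":0.02,"turn":0,"hand":0},{"tx":0,"ty":0,"tz":0.06,"turn":0,"hand":0},{"tx":0,"ty":0,"tz":0.09,"turn":0,"hand":0},{"tx":0.0048,"ty":0.0015,"tz":0.09,"turn":0,"hand":0.63},{"tx":0.0048,"ty":0.0015,"tz":0.09,"turn":0,"hand":0.63},{"tx":0.0048,"ty":0.0015,"tz":0.09,"turn":0,"hand":0.63},{"tx":0.0048,"ty":0.0015,"tz":0.09,"turn":0,"hand":0.63},{"tx":0.0048,"ty":0.0015,"tz":0.09,"turn":0,"hand":0.63}]'

```text
time_s: 25.9
tcp_pos: [0.494, -0.1324, 0.1127]
eef_rot: [180.0, -0.1, -162.5]
contact_force: [0.8, 0.1, 0.8]
gripper_width: 0.053
gripper_force: 0.0
```

>>> drive_tool --commands '[{"tx":0,"ty":0,"tz":0,"turn":0,"hand":0.63},{"tx":0,"ty":0,"tz":0,"turn":0,"hand":0.63},{"tx":0,"ty":0,"tz":0,"turn":0,"hand":0.63},{"tx":0,"ty":0,"tz":0,"turn":0,"hand":0.63}]'

```text
time_s: 26.3
tcp_pos: [0.4945, -0.1324, 0.1133]
eef_rot: [180.0, -0.0, -162.5]
contact_force: [0.4, -0.3, -0.9]
gripper_width: 0.0327
gripper_force: 0.0
```

>>> drive_tool --commands '[{"tx":0,"ty":0,"tz":-0.02,"turn":0,"hand":0.63},{"tx":0,"ty":0,"tz":-0.033,"turn":0,"hand":0.63},{"tx":0,"ty":0,"tz":-0.042,"turn":0,"hand":0.63},{"tx":0,"ty":0,"tz":-0.042,"turn":0,"hand":0.63}]'

```text
time_s: 26.7
tcp_pos: [0.494, -0.1324, 0.087]
eef_rot: [180.0, -0.1, -162.5]
contact_force: [-0.0, -0.4, -0.4]
gripper_width: 0.0323
gripper_force: 0.0
```

>>> drive_tool --commands '[{"tx":0,"ty":0,"tz":-0.001,"turn":0,"hand":0.63},{"tx":0,"ty":0,"tz":-0.0018,"turn":0,"hand":0.63},{"tx":0,"ty":0,"tz":-0.0018,"turn":0,"hand":0.63}]'

```text
time_s: 27.0
tcp_pos: [0.4946, -0.1323, 0.0871]
eef_rot: [-180.0, 0.0, -162.5]
contact_force: [0.4, 0.8, 0.7]
gripper_width: 0.0326
gripper_force: 0.0
```

>>> drive_tool --commands '[{"tx":0,"ty":0,"tz":-0.0005,"turn":0,"hand":0.63},{"tx":0,"ty":0,"tz":-0.001,"turn":0,"hand":0.63},{"tx":0,"ty":0,"tz":-0.001,"turn":0,"hand":0.63}]'

```text
time_s: 27.3
tcp_pos: [0.4945, -0.1324, 0.0865]
eef_rot: [-180.0, 0.0, -162.5]
contact_force: [-0.6, -0.1, -1.0]
gripper_width: 0.0323
gripper_force: 0.0
```

>>> drive_tool --commands '[{"tx":0,"ty":0,"tz":-0.0005,"turn":0,"hand":0.63},{"tx":0,"ty":0,"tz":-0.0005,"turn":0,"hand":0.63}]'

```text
time_s: 27.5
tcp_pos: [0.4945, -0.1324, 0.0863]
eef_rot: [-180.0, 0.0, -162.5]
contact_force: [-1.4, 0.1, 1.8]
gripper_width: 0.0326
gripper_force: 1.2
```

>>> drive_tool --commands '[{"tx":0,"ty":0,"tz":-0.0004,"turn":0,"hand":0.63},{"tx":0,"ty":0,"tz":-0.0004,"turn":0,"hand":0.63}]'

```text
time_s: 27.7
tcp_pos: [0.4946, -0.1323, 0.0863]
eef_rot: [-180.0, 0.0, -162.5]
contact_force: [-1.1, 1.3, 5.6]
gripper_width: 0.0325
gripper_force: 2.7
```

>>> drive_tool --commands '[{"tx":0,"ty":0,"tz":-0.0004,"turn":0,"hand":0.63},{"tx":0,"ty":0,"tz":-0.0004,"turn":0,"hand":0.63}]'

```text
time_s: 27.9
tcp_pos: [0.4946, -0.1324, 0.0862]
eef_rot: [-180.0, 0.0, -162.5]
contact_force: [-2.1, 1.0, 8.5]
gripper_width: 0.0326
gripper_force: 3.7
```

>>> drive_tool --commands '[{"tx":0,"ty":0,"tz":0.005,"turn":0,"hand":0.63},{"tx":0,"ty":0,"tz":0.03,"turn":0,"hand":0.63},{"tx":0,"ty":0,"tz":0.1,"turn":0,"hand":0.63},{"tx":0,"ty":0,"tz":0.15,"turn":0,"hand":0.63},{"tx":0,"ty":0,"tz":0.15,"turn":0,"hand":0.63}]'

```text
time_s: 28.4
tcp_pos: [0.4971, -0.1325, 0.18]
eef_rot: [-179.9, 0.4, -162.5]
contact_force: [1.0, -0.2, -0.4]
gripper_width: 0.0321
gripper_force: 0.0
```

```bash
python3 -c "
from plant import r
s=r.get_state();print(s['tcp_pos'],s['contact_force']);print(r.close_job())"
```

```text
[ 0.49714668 -0.13247828  0.18002795] [ 0.96556488 -0.17068287 -0.38187846]
the job is handed in; nothing more can be done
None
```

By feel, the lens lies flat on the rests with both studs and the plunger bearing on its rim; it is let go and the job was handed in at about 28 s, with no final picture because the 200 camera calls had run out.

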